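# Start the swivel clamp's wing bolt without cross-threading

## Task

The steel wing bolt on top of the chrome swivel clamp stands on its threaded boss but has not caught the thread. Turn it backward (counterclockwise from above) until you feel it drop, without turning it forward first, then screw it forward (clockwise) one full turn and no more, so that it is started. Finish while still holding the bolt's bar firmly between the fingers, motionless, and leave the other things on the counter where they are.

Things in the scene. Friction and masses are not known exactly. Their poses are not given: they have to be found in the camera images.
- clamp: Chrome swivel mount clamp, fixed to the counter. Base plate 130 x 100 x 12 mm; origin at the centre of its underside, z up. On the origin stands a round threaded boss, 48 mm across, top 70 mm above the counter, with the bolt on its axis. The jaw (two upright plates, 69 mm high, 75 to 125 mm off the axis) lies along the clamp's +x.
- bolt: Steel wing bolt, upright in the boss; it only turns about its vertical axis and goes up or down. Origin on its axis, at the boss top before the drop; z up. Flange 30 mm across, 27 to 32 mm above the origin. On it the bar to grip: 12 mm thick, 30 mm tall (32 to 62 mm above the origin), 36 mm long along the bolt's x. At its +x end a lower nose, 8 mm thick, reaches 28 mm from the axis.
- bolt_grip (a point): On the bolt's axis, at the middle of the bar's height (15 mm below its top, 15 mm above the flange), axes as the bolt's. The bolt weighs about 150 g and a light spring draws it down with about 5 N: when let go, or moved down by the hand, it drops once it is past the crest. It stays at the angle where it is left (friction 0.04 Nm).
- turn (a joint): Bolt angle, rad, growing forward (clockwise from above), counted over turns. 0: the bar's nose points to the jaw (clamp's +x). Starts at 0.4 to 1.4, on the thread's crest. Turned backward it drops 6 mm off the crest's end just below 0 (0 to -0.15); stop at -0.8. Forward before the drop it cross-threads (spoilt beyond 2.3). After it, it screws in 6 mm a turn; the one turn counts from the drop.
- sink (a joint): How far the bolt has gone down, in m: 0 to 0.001 on the crest, about 0.006 just after the drop, about 0.012 one turn later. A bolt held by a firm grip cannot drop until it is let go or moved down.
- butt_cap: White plastic racquet butt cap, 38 mm across, 30 mm tall, beside the clamp; origin under its centre. Not to be moved.
- collar: Steel ring, 40 mm across, 14 mm tall, beside the clamp; origin under its centre. Not to be moved.
- grommet_strip: Cobalt blue grommet strip, 180 x 11 x 13 mm, lying beyond the clamp; origin under its centre. Not to be moved.
- eyelet_jar: Closed glass jar, 54 mm across, 65 mm tall; origin under its centre. Not to be moved.
- screwdriver: Screwdriver lying on the counter. Not to be moved.
- hammer: Small hammer, 220 mm long, lying on the counter. Not to be moved.

How it is judged:
By the outcome, as a careful person would: the job done as asked, in the order asked, and still so for the second after the job is handed in, while the arm keeps its last pose, push and grip.
It also fails if it takes over 72 s, if anything falls off the work surface, if the arm or the gripper's body presses on something with over 40 N, if the wrist force passes 120 N, or if a joint passes its speed limit or range.

## Robot

A 7-joint arm with a two-finger parallel gripper is mounted at the origin on the work surface. World frame = base frame: x ahead of the robot, y to its left, z up, the work surface at z = 0. Lengths are in m, angles in rad, forces in N, time in s.
With the tool pointing down it reaches from about 0.35 to 0.9 m from the base axis. Payload 7.2 kg.
Tool frame: the origin (TCP) lies between the finger pads, 19 mm behind the fingertips; this is the grasp point; z points along the fingers, y is the direction in which the jaws open and shut (so a half turn about z gives the same grasp; the last joint's range is limited). The gripper opens to 85 mm and grips with 20 to 120 N. Pads are 22 mm wide; open, the fingers measure 114 mm over their backs; the gripper's body (76 mm by 85 mm) begins 54 mm behind the grasp point. The pads swing forward as they close: fully open they stand 13 mm farther back than shut.
Start: joints at [1.227, 0.411, -0.013, 1.596, 0.006, 1.134, -0.082], TCP at [0.17, -0.601, 0.25] pointing down, gripper open.
Joint ranges: [-2.95, 2.95], [-0.29, 1.99], [-1.47, 1.44], [0.14, 2.54], [-1.03, 4.17], [0.13, 1.85], [-2.86, 2.86]. Speed limits (rad/s): [2.39, 2.39, 3.01, 3.01, 3.14, 3.14, 3.14].

## Interface

Orientations are given as a unit quaternion [x, y, z, w].
In Python, from station import observe, imaging, hand_in gives the robot as it stands. The module is installed in compiled form; this text tells all that it offers.
- The arm moves only by the tool drive_tool, never from a script. Its argument "motion" is text: rows parted by semicolons, each of 7 numbers parted by spaces: the shift along the tool's x, y, z in cm, then the turn, a rotation vector about the tool's x, y, z in degrees, then the gripper's target within -1 to 1 (shut at 1, half-way at 0, fully open at -1). In form: tx ty tz wx wy wz jaw; .... A call has 1 to 20 rows; each row is the pose to reach, as a shift and turn from the pose measured when the call began, along the tool's axes at that moment; what a row does not reach only later rows make up. A row lasts 1/12 s, in which the tool goes at most 41.7 mm and 7.16 degrees, less where a joint would pass 70% of its speed; a pose out of reach is approached as far as the arm can. A call with a gripper value outside its range is refused whole. The fingers move at their own pace and stop on an object; "force" is the grip in N (left out, the last holds). Time passes only in rows, so rows that repeat a pose let the fingers close. It gives the time, the measured TCP pose, the force and the opening at its end, in the units of the state.
- observe(): the state, without advancing time (a new reading comes with each control period).
- imaging.grab_frame(name): name is "scene" or "top"; returns a dict with "pixels" (400x640x3 uint8, red, green, blue), "mtx" (3x3 intrinsics, pixels), "R" (3x3) and "t" (3): a world point X has camera coordinates R X + t. Camera axes: x right, y down, z forward; pixel columns grow to the right and rows downward; lengths in m; the calibration is good to about 2 mm. A picture is of the moment at which its call begins. There is no depth.
- hand_in(): hands the job in, once; it reports no verdict.
The state is a dict: "clock": time; "q": joint angles; "joint_velocities": joint speeds; "effort": joint torques, N m; "tool_pos": TCP position; "ee_rot": TCP orientation; "wrist_force": force on the tool from outside, world axes, zero at the start; "torque": the same for the moment, N m; "gripper_width": finger opening in m.
Only numpy, scipy, OpenCV 4.12 (cv2) and the standard library are available. Lean on these libraries where they do the work, as an engineer would, in place of code of your own. Each camera call takes 0.05 s, during which the arm holds its last target.

## Working session

There is one attempt and no reset: what is moved stays moved. The work goes in short steps, Python scripts to look and compute and a tool call to move; the robot and the scene stay as the last step left them, time stands still between calls to the robot, and variables do not carry over. Pictures are saved under pics/ and viewed, and the job is handed in when it is done.

Besides the shell and the picture viewer there is one more tool, called as a command line: name --argument value ..., lists and objects as JSON in quotes. drive_tool: Moves the arm, as the interface text tells. Its arguments: {"type":"object","properties":{"motion":{"type":"string"},"force":{"type":"number"}},"required":["motion"]}

```bash
mkdir -p pics; python3 - <<'E'
from station import observe, imaging
import cv2
s=observe();print(s)
for n in("scene","top"):
    f=imaging.grab_frame(n);cv2.imwrite(f"pics/{n}0.png",f["pixels"][:,:,::-1]);print(n,f["mtx"],f["R"],f["t"])
E
```

```text
{'clock': 0.0, 'q': array([ 1.22679131,  0.41188214, -0.01272954,  1.59711029,  0.00562161,
        1.13428137, -0.08218458]), 'joint_velocities': array([-0.00011198, -0.00024082, -0.0006693 ,  0.00295382,  0.00048851,
       -0.00065419, -0.00011587]), 'effort': array([-1.17459849e-04, -6.00620556e+01,  6.81835245e-01, -2.99407303e+01,
        1.37366532e-02,  1.06502793e-02,  2.55032108e-05]), 'tool_pos': array([ 0.17003011, -0.60091425,  0.24913691]), 'ee_rot': array([ 9.90501663e-01,  1.37498287e-01, -1.76989118e-04, -8.03407815e-04]), 'wrist_force': array([-0.40043989,  0.74435103, -0.53046377]), 'torque': array([-0.00466256,  0.02602905,  0.0027315 ]), 'gripper_width': 0.08531805322600196}
scene [[489.16634347   0.         327.45372004]
 [  0.         489.16634347 201.40664595]
 [  0.           0.           1.        ]] [[ 0.23935463  0.97084466 -0.01303879]
 [ 0.76999909 -0.19798382 -0.60655074]
 [-0.59144802  0.13514087 -0.79493785]] [-0.14858177 -0.37368549  1.83164815]
top [[388.49305256   0.         319.93282438]
 [  0.         388.49305256 196.02382722]
 [  0.           0.           1.        ]] [[-0.01571625 -0.99972275  0.01753323]
 [-0.99745855  0.01445708 -0.06976701]
 [ 0.06949419 -0.01858515 -0.99740922]] [0.00823382 0.57767079 1.23160623]
```

View pics/scene0.png

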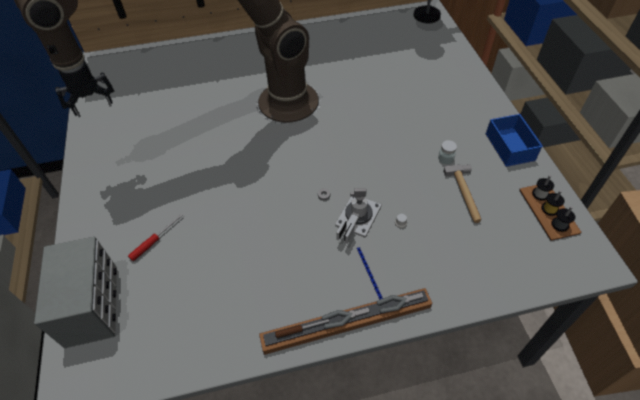

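View pics/top0.png

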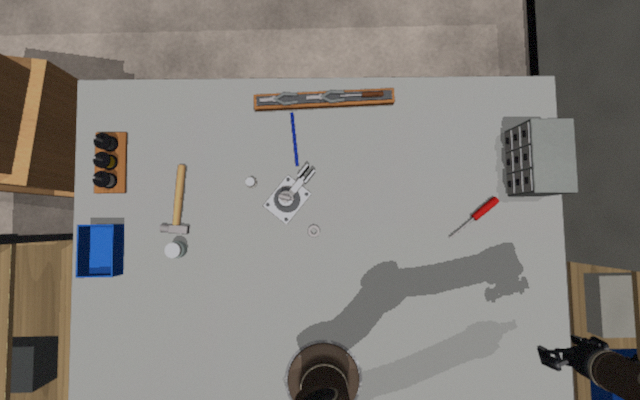

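The clamp is at about (288,198) in the top view and (355,213) in the scene view. I'll zoom in on it.

```bash
python3 - <<'E'
import cv2
a=cv2.imread("pics/top0.png")[155:240,240:340];b=cv2.imread("pics/scene0.png")[170:260,310:415]
cv2.imwrite("pics/topz.png",cv2.resize(a,None,fx=7,fy=7,interpolation=cv2.INTER_CUBIC)[:600])
cv2.imwrite("pics/scenez.png",cv2.resize(b,None,fx=6.6,fy=6.6,interpolation=cv2.INTER_CUBIC))
E
```

```text
(no output)
```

View pics/topz.png

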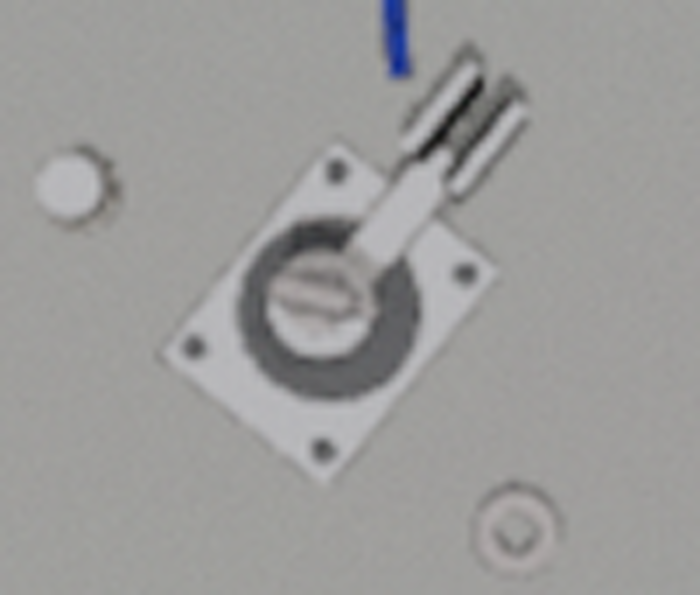

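View pics/scenez.png

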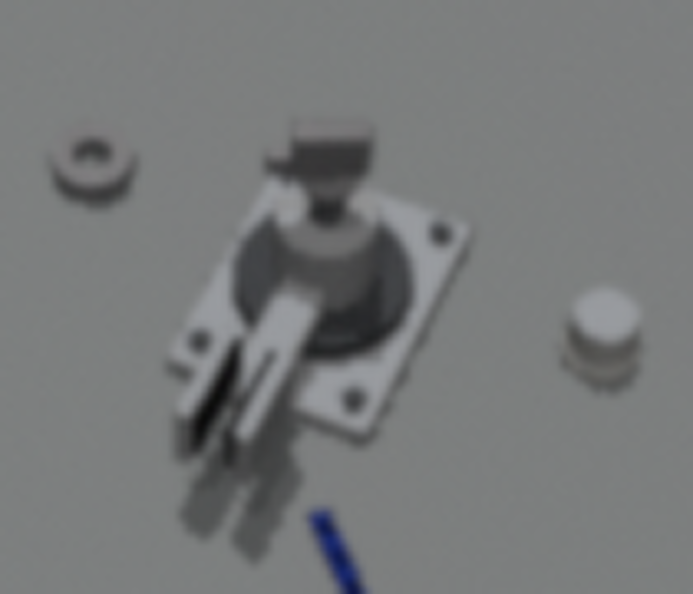

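```bash
cat > h.py <<'E'
import numpy as np
from station import observe, imaging
import cv2
from scipy.spatial.transform import Rotation as Rn
def ray(f,uv,z):
    c=-f["R"].T@f["t"]; d=f["R"].T@np.linalg.solve(f["mtx"],[uv[0],uv[1],1]); return c+d*(z-c[2])/d[2]
def proj(f,X):
    p=f["mtx"]@(f["R"]@np.asarray(X)+f["t"]); return p[:2]/p[2]
E
python3 - <<'E'
from h import *
ft=imaging.grab_frame("top");fs=imaging.grab_frame("scene")
T=lambda p:((p[0]+.5)/7-.5+240,(p[1]+.5)/7-.5+155)
S=lambda p:((p[0]+.5)/6.6-.5+310,(p[1]+.5)/6.6-.5+170)
h=np.array([ray(ft,T(p),.012) for p in [(337,172),(465,273),(322,450),(194,347)]])
print(h,h.mean(0)); 
c=np.array([ray(ft,T(p),.012) for p in [(337,143),(497,270),(325,487),(162,353)]]);print("corners mean",c.mean(0),np.linalg.norm(np.diff(c,axis=0),axis=1))
hs=np.array([ray(fs,S(p),.012) for p in [(440,235),(200,342),(354,398)]]);print("scene holes",hs)
j=ray(ft,T((467,120)),.069);print("jaw",j,np.degrees(np.arctan2(*(j-h.mean(0))[[1,0]])))
d=h[0]-h[3]+h[1]-h[2];print("clamp yaw",np.degrees(np.arctan2(d[1],d[0])))
print("bar S",[ray(fs,S(p),.132) for p in [(294,122),(373,124),(371,147),(290,145)]])
print("bar T",[ray(ft,T(p),.132) for p in [(272,292),(360,300)]])
for n,f,(x,y) in(("t",ft,(272,183)),("s",fs,(346,180))):
    a=f["pixels"][y:y+25,x:x+30,::-1];cv2.imwrite(f"pics/bar{n}.png",cv2.resize(cv2.convertScaleAbs(a,alpha=1.2),None,fx=22,fy=22,interpolation=cv2.INTER_CUBIC))
E
```

```text
[[0.63476769 0.10314309 0.012     ]
 [0.58691854 0.04440635 0.012     ]
 [0.50610064 0.11132325 0.012     ]
 [0.55447007 0.16985175 0.012     ]] [0.57056423 0.10718111 0.012     ]
corners mean [0.56935104 0.10682085 0.012     ] [0.09496393 0.1276365  0.09745515]
scene holes [[0.55431001 0.17244933 0.012     ]
 [0.58564783 0.04759601 0.012     ]
 [0.63287954 0.10727781 0.012     ]]
jaw [0.65065343 0.04163722 0.069     ] -39.296423547949914
clamp yaw -39.67154113293297
bar S [array([0.56383197, 0.09476217, 0.132     ]), array([0.57348073, 0.12771998, 0.132     ]), array([0.58551996, 0.12323168, 0.132     ]), array([0.5757191 , 0.08961312, 0.132     ])]
bar T [array([0.57092573, 0.12311566, 0.132     ]), array([0.56703768, 0.08639369, 0.132     ])]
```

View pics/bart.png

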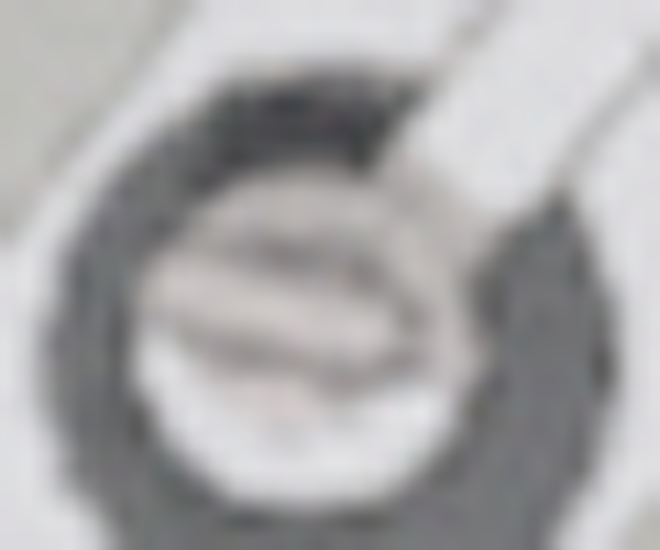

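View pics/bars.png

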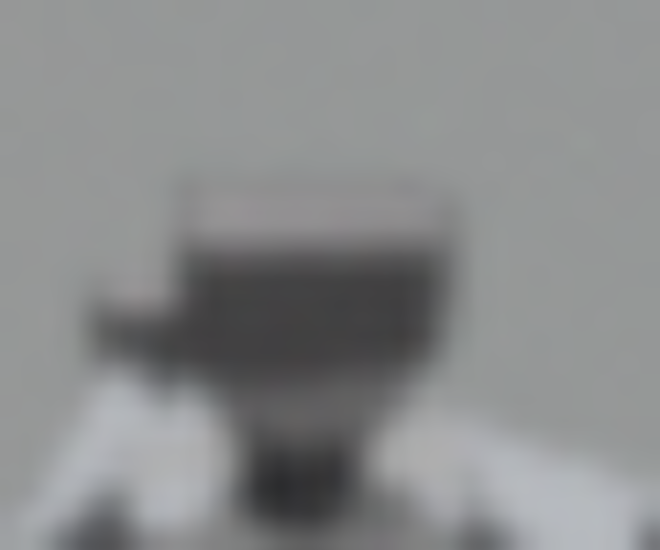

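Scene picture: the bar's top spans (354,188) to (366,189), with the nose on its left (-y) side. In the top view the bar's centre is at about (284,197). Both views put the axis at about (0.571, 0.108) and turn at about 1.1 rad. That's plausible for a 36 mm bar and the given start range of 0.4–1.4. I'll go above it first, with the yaw biased slightly counterclockwise.

```bash
cat >> h.py <<'E'
def goal(x,y,z,yaw):
    s=observe(); R0=Rn.from_quat(s["ee_rot"])
    c,sn=np.cos(np.radians(yaw)),np.sin(np.radians(yaw))
    Rt=Rn.from_matrix(np.array([[c,sn,0],[sn,-c,0],[0,0,-1.]]))
    print("t cm",np.round(100*R0.inv().apply(np.array([x,y,z])-s["tool_pos"]),2),"w deg",np.round(np.degrees((R0.inv()*Rt).as_rotvec()),2))
def st():
    s=observe();m=Rn.from_quat(s["ee_rot"]).as_matrix()
    print("t",round(s["clock"],2),"p",np.round(s["tool_pos"],4),"yaw",round(np.degrees(np.arctan2(m[1,0],m[0,0])),2),"tilt",np.round(m[:2,2],4),"F",np.round(s["wrist_force"],1),"M",np.round(s["torque"],2),"w",round(s["gripper_width"],4),"q1,7",np.round(s["q"][[0,6]],2))
E
python3 -c "
from h import *
st();goal(.571,.108,.2,78)
f=imaging.grab_frame('top');print(ray(f,(284.2,196.9),.132))"
```

```text
t 0.2 p [ 0.1701 -0.6011  0.2495] yaw 15.8 tilt [-0.0003  0.001 ] F [-0.7  0.5  1.2] M [ 0.02 -0.07 -0.02] w 0.0855 q1,7 [ 1.23 -0.08]
t cm [ 57.89 -57.31   5.  ] w deg [-5.00e-02 -3.00e-02 -6.22e+01]
[0.56887814 0.10626269 0.132     ]
```

drive_tool --motion "57.9 -57.3 3 0 0 -62 -1; 57.9 -57.3 3 0 0 -62 -1; 57.9 -57.3 3 0 0 -62 -1; 57.9 -57.3 3 0 0 -62 -1; 57.9 -57.3 3 0 0 -62 -1; 57.9 -57.3 3 0 0 -62 -1; 57.9 -57.3 3 0 0 -62 -1; 57.9 -57.3 3 0 0 -62 -1; 57.9 -57.3 3 0 0 -62 -1; 57.9 -57.3 3 0 0 -62 -1; 57.9 -57.3 3 0 0 -62 -1; 57.9 -57.3 3 0 0 -62 -1; 57.9 -57.3 3 0 0 -62 -1; 57.9 -57.3 3 0 0 -62 -1; 57.9 -57.3 3 0 0 -62 -1; 57.9 -57.3 3 0 0 -62 -1; 57.9 -57.3 3 0 0 -62 -1; 57.9 -57.3 3 0 0 -62 -1; 57.9 -57.3 3 0 0 -62 -1; 57.9 -57.3 3 0 0 -62 -1"

```text
clock: 1.92
tool_pos: [0.5723, 0.1128, 0.2199]
ee_rot: [0.777, 0.629, 0.001, -0.001]
wrist_force: [-0.0, 0.3, 0.0]
gripper_width: 0.0853
```

```bash
python3 -c "
from h import *
st();goal(.571,.107,.21,78)"
```

```text
t 1.92 p [0.5723 0.1128 0.2199] yaw 77.99 tilt [0.0004 0.0032] F [-0.   0.3  0. ] M [ 0.01 -0.04 -0.06] w 0.0853 q1,7 [ 0.18 -0.72]
t cm [-0.6  -0.01  0.98] w deg [-0.01 -0.18 -0.01]
```

drive_tool --motion "-0.6 0 3 0 0 0 -1; -0.6 0 6 0 0 0 -1; -0.6 0 8 0 0 0 -1; -0.6 0 9 0 0 0 -1; -0.6 0 9.6 0 0 0 -1; -0.6 0 9.6 0 0 0 -1; -0.6 0 9.6 0 0 0 -0.3; -0.6 0 9.6 0 0 0 -0.3; -0.6 0 9.6 0 0 0 -0.3; -0.6 0 9.6 0 0 0 -0.3" --force 40

```text
clock: 2.75
tool_pos: [0.5716, 0.1073, 0.1249]
ee_rot: [0.777, 0.629, 0.002, -0.001]
wrist_force: [-0.5, 0.7, -0.1]
gripper_width: 0.0553
```

```bash
python3 -c "
from h import *
st();goal(.571,.107,.124,78)
f=imaging.grab_frame('scene');a=f['pixels'][145:215,310:400,::-1];cv2.imwrite('pics/g1.png',cv2.resize(a,None,fx=8,fy=8,interpolation=cv2.INTER_CUBIC))"
```

```text
t 2.75 p [0.5716 0.1073 0.1249] yaw 77.97 tilt [0.0021 0.0033] F [-0.5  0.7 -0.1] M [-0.03 -0.03 -0.05] w 0.0553 q1,7 [ 0.15 -0.78]
t cm [-0.04 -0.06  0.09] w deg [ 0.08 -0.21 -0.03]
```

View pics/g1.png

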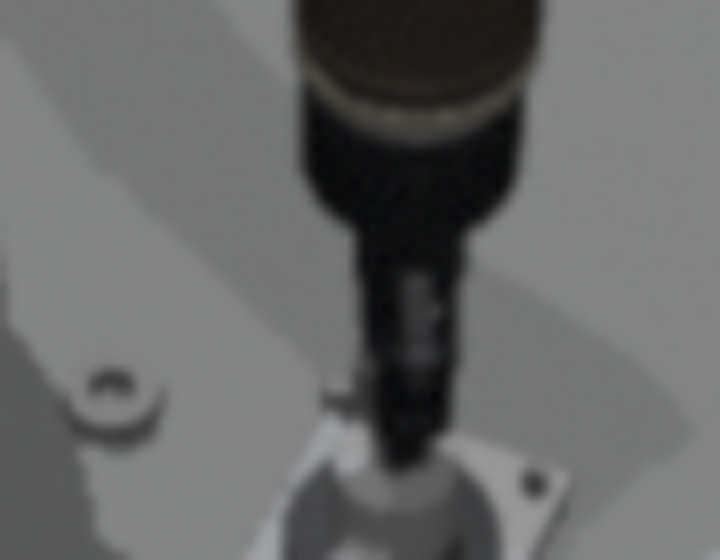

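The picture shows the finger in front of the bar, with the nose showing to its left at about (353,195). The fingers straddle the bar, so I'll close.

drive_tool --motion "0 0 0 0 0 0 0.3; 0 0 0 0 0 0 0.3; 0 0 0 0 0 0 0.5; 0 0 0 0 0 0 0.5; 0 0 0 0 0 0 0.6; 0 0 0 0 0 0 1; 0 0 0 0 0 0 1; 0 0 0 0 0 0 1; 0 0 0 0 0 0 1; 0 0 0 0 0 0 1" --force 40

```text
clock: 3.63
tool_pos: [0.5711, 0.1073, 0.1246]
ee_rot: [0.777, 0.629, 0.001, -0.001]
wrist_force: [-3.5, -0.8, 2.5]
gripper_width: 0.0116
```

```bash
python3 -c "
from h import *
st()"
```

```text
t 3.63 p [0.5711 0.1073 0.1246] yaw 77.99 tilt [0.001  0.0031] F [-3.5 -0.8  2.5] M [ 0.09  0.77 -0.01] w 0.0116 q1,7 [ 0.15 -0.78]
```

drive_tool --motion "0 0 0 0 0 -4 1; 0 0 0 0 0 -8 1; 0 0 0 0 0 -13 1; 0 0 0 0 0 -18 1; 0 0 0 0 0 -23 1; 0 0 0 0 0 -28 1; 0 0 0 0 0 -33 1; 0 0 0 0 0 -38 1; 0 0 0 0 0 -43 1; 0 0 0 0 0 -48 1; 0 0 0 0 0 -53 1; 0 0 0 0 0 -56 1; 0 0 0 0 0 -58 1; 0 0 0 0 0 -58 1"

```text
clock: 4.8
tool_pos: [0.5722, 0.1076, 0.1248]
ee_rot: [0.374, 0.927, 0.003, 0.001]
wrist_force: [2.7, 1.1, -0.3]
gripper_width: 0.0114
```

```bash
python3 -c "
from h import *
st()"
```

```text
t 4.8 p [0.5722 0.1076 0.1248] yaw 136.06 tilt [0.003  0.0046] F [ 2.7  1.1 -0.3] M [ 0.31 -0.42  0.06] w 0.0114 q1,7 [0.31 0.09]
```

Gripped at 11.4 mm. Bar angle: turn is about 4° (yaw 136 against clamp yaw -39.7). As a baseline, I'll press down lightly while still on the crest.

drive_tool --motion "0 0 0.1 0 0 0 1; 0 0 0.2 0 0 0 1; 0 0 0.2 0 0 0 1; 0 0 0.2 0 0 0 1"

```text
clock: 5.13
tool_pos: [0.5723, 0.1077, 0.1238]
ee_rot: [0.375, 0.927, 0.002, 0.001]
wrist_force: [-3.1, -0.3, 10.7]
gripper_width: 0.0116
```

```bash
python3 -c "
from h import *
st()"
```

```text
t 5.13 p [0.5723 0.1077 0.1238] yaw 135.98 tilt [0.0036 0.0038] F [-3.1 -0.3 10.7] M [-0.29  1.05  0.06] w 0.0116 q1,7 [0.31 0.09]
```

drive_tool --motion "0 0 0.1 0 0 -2 1; 0 0 0.1 0 0 -4 1; 0 0 0.1 0 0 -4 1; 0 0 0.1 0 0 -4 1"

```text
clock: 5.47
tool_pos: [0.5723, 0.1077, 0.122]
ee_rot: [0.343, 0.939, 0.003, 0.001]
wrist_force: [3.5, 2.3, -9.1]
gripper_width: 0.0113
```

```bash
python3 -c "
from h import *
st()"
```

```text
t 5.47 p [0.5723 0.1077 0.122 ] yaw 139.88 tilt [0.0033 0.0044] F [ 3.5  2.3 -9.1] M [ 0.48 -0.61  0.02] w 0.0113 q1,7 [0.32 0.15]
```

drive_tool --motion "0 0 0.1 0 0 -1 1; 0 0 0.15 0 0 -2 1; 0 0 0.2 0 0 -2 1; 0 0 0.2 0 0 -2 1"

```text
clock: 5.8
tool_pos: [0.5723, 0.1077, 0.1198]
ee_rot: [0.327, 0.945, 0.003, 0.001]
wrist_force: [2.5, 2.1, -7.1]
gripper_width: 0.0115
```

```bash
python3 -c "
from h import *
st()"
```

```text
t 5.8 p [0.5723 0.1077 0.1198] yaw 141.86 tilt [0.003  0.0045] F [ 2.5  2.1 -7.1] M [ 0.4  -0.43  0.04] w 0.0115 q1,7 [0.32 0.18]
```

No resistance now, and about 7 N pulls down (the spring plus the bolt's weight), so it is off the crest at turn of about -2°. I'll let go briefly so it settles, move down 1.5 mm and grip again.

drive_tool --motion "0 0 0 0 0 0 0.5; 0 0 0 0 0 0 0.5; 0 0 0 0 0 0 0.5; 0 0 0.15 0 0 0 0.5; 0 0 0.15 0 0 0 0.5; 0 0 0.15 0 0 0 0.5"

```text
clock: 6.3
tool_pos: [0.5722, 0.1076, 0.1183]
ee_rot: [0.327, 0.945, 0.003, 0.001]
wrist_force: [0.7, 0.6, 0.3]
gripper_width: 0.0212
```

```bash
python3 -c "
from h import *
st()
f=imaging.grab_frame('scene');a=f['pixels'][145:215,310:400,::-1];cv2.imwrite('pics/g2.png',cv2.resize(a,None,fx=8,fy=8,interpolation=cv2.INTER_CUBIC))"
```

```text
t 6.3 p [0.5722 0.1076 0.1183] yaw 141.86 tilt [0.003  0.0043] F [0.7 0.6 0.3] M [ 0.06 -0.   -0.03] w 0.0212 q1,7 [0.32 0.18]
```

View pics/g2.png

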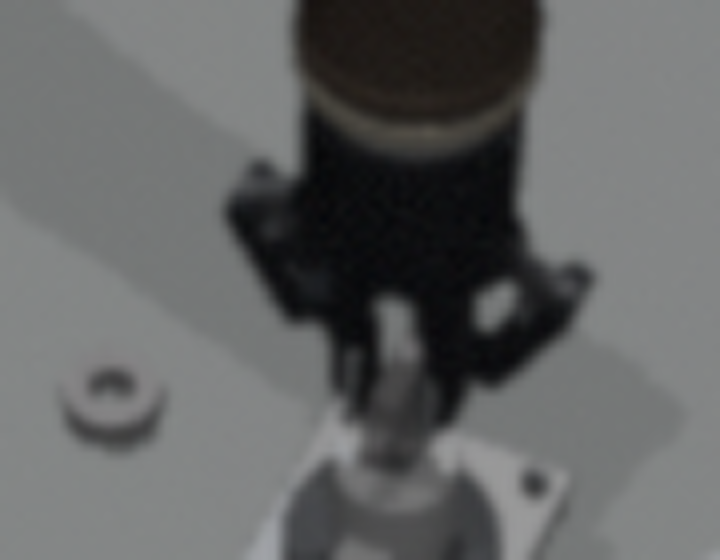

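```bash
python3 -c "
from h import *
f=imaging.grab_frame('scene')
a=np.radians(141.86-180);d=np.array([np.cos(a),np.sin(a),0])
for z in(.132,.126):
  for r in (-18,18): print(z,r,(proj(f,np.array([.572,.1077,z])+d*r/1000)-[310,145]+.5)*8)
"
```

```text
0.132 -18 [416.65751052 323.03393318]
0.132 18 [378.93195791 394.76821033]
0.126 -18 [415.95485501 333.52515505]
0.126 18 [378.34809761 405.16290282]
```

drive_tool --motion "0 0 0 0 0 0 1; 0 0 0 0 0 0 1; 0 0 0 0 0 0 1; 0 0 0 0 0 0 1; 0 0 0.1 0 0 0 1; 0 0 0.2 0 0 0 1; 0 0 0.2 0 0 0 1; 0 0 0.2 0 0 0 1" --force 60

```text
clock: 7.07
tool_pos: [0.5723, 0.1078, 0.1175]
ee_rot: [0.327, 0.945, 0.002, 0.001]
wrist_force: [-3.5, -1.7, 11.8]
gripper_width: 0.011
```

```bash
python3 -c "
from h import *
st()"
```

```text
t 7.07 p [0.5723 0.1078 0.1175] yaw 141.86 tilt [0.0037 0.0037] F [-3.5 -1.7 11.8] M [-0.44  0.94 -0.  ] w 0.011 q1,7 [0.32 0.17]
```

Resistance is back with the hand 6 mm lower than at the start, so the bolt is seated after the drop. Now I'll screw it forward, following the pitch (6 mm a turn).

drive_tool --motion "0 0 -0.08 0 0 3 1; 0 0 -0.07 0 0 8 1; 0 0 -0.06 0 0 14 1; 0 0 -0.05 0 0 20 1; 0 0 -0.04 0 0 26 1; 0 0 -0.03 0 0 32 1; 0 0 -0.02 0 0 38 1; 0 0 -0.01 0 0 44 1; 0 0 0 0 0 50 1; 0 0 0.01 0 0 56 1; 0 0 0.02 0 0 62 1; 0 0 0.03 0 0 68 1; 0 0 0.04 0 0 74 1; 0 0 0.05 0 0 80 1; 0 0 0.06 0 0 86 1; 0 0 0.07 0 0 92 1; 0 0 0.08 0 0 97 1; 0 0 0.09 0 0 100 1; 0 0 0.09 0 0 100 1; 0 0 0.09 0 0 100 1"

```text
clock: 8.73
tool_pos: [0.5703, 0.1076, 0.1149]
ee_rot: [0.934, 0.358, 0.0, -0.001]
wrist_force: [-2.9, 0.9, -14.0]
gripper_width: 0.0107
```

```bash
python3 -c "
from h import *
st();print(observe()['q'])"
```

```text
t 8.73 p [0.5703 0.1076 0.1149] yaw 41.99 tilt [-0.0006  0.0029] F [ -2.9   0.9 -14. ] M [ 0.07  0.5  -0.08] w 0.0107 q1,7 [ 0.03 -1.33]
[ 0.03207517  0.51975074 -0.40217464  1.81870912  0.25674049  0.85443303
 -1.33025983]
```

drive_tool --motion "0 0 0.05 0 0 3 1; 0 0 0.1 0 0 8 1; 0 0 0.13 0 0 14 1; 0 0 0.14 0 0 20 1; 0 0 0.15 0 0 26 1; 0 0 0.16 0 0 32 1; 0 0 0.17 0 0 38 1; 0 0 0.18 0 0 44 1; 0 0 0.19 0 0 48 1; 0 0 0.2 0 0 50 1; 0 0 0.2 0 0 50 1; 0 0 0.2 0 0 50 1"

```text
clock: 9.73
tool_pos: [0.5699, 0.1087, 0.1124]
ee_rot: [0.998, -0.068, -0.001, -0.002]
wrist_force: [-2.4, 4.2, -6.3]
gripper_width: 0.011
```

```bash
python3 -c "
from h import *
st();print(observe()['q'])"
```

```text
t 9.73 p [0.5699 0.1087 0.1124] yaw -7.81 tilt [-0.0015  0.0038] F [-2.4  4.2 -6.3] M [ 0.72  0.34 -0.01] w 0.011 q1,7 [-0.13 -2.08]
[-0.12503223  0.49702698 -0.19198829  1.83144115  0.1186634   0.82468621
 -2.08219914]
```

The hand went lower than the pitch explains. I need a regrasp anyway, so I'll release, back off and look.

drive_tool --motion "0 0 0 0 0 0 0; 0 0 0 0 0 0 -1; 0 0 0 0 0 0 -1; 0 0 0 0 0 0 -1; 0 0 0 0 0 0 -1; 0 0 -4 0 0 0 -1; 0 0 -8 0 0 0 -1; -3 0 -10 0 0 -7 -1; -7 0 -10 0 0 -14 -1; -11 0 -10 0 0 -21 -1; -13 0 -10 0 0 -28 -1; -14 0 -10 0 0 -35 -1; -14 0 -10 0 0 -42 -1; -14 0 -10 0 0 -49 -1; -14 0 -10 0 0 -56 -1; -14 0 -10 0 0 -63 -1; -14 0 -10 0 0 -70 -1; -14 0 -10 0 0 -77 -1"

```text
clock: 11.23
tool_pos: [0.4316, 0.1271, 0.213]
ee_rot: [0.822, 0.57, 0.001, -0.002]
wrist_force: [0.8, 0.5, -0.5]
gripper_width: 0.0852
```

```bash
python3 -c "
from h import *
st();print(observe()['q'])
fs=imaging.grab_frame('scene');ft=imaging.grab_frame('top')
for n,f,(x,y) in(('t2',ft,(267,178)),('s2',fs,(341,175))):
    a=f['pixels'][y:y+35,x:x+40,::-1];cv2.imwrite(f'pics/bar{n}.png',cv2.resize(cv2.convertScaleAbs(a,alpha=1.2),None,fx=16,fy=16,interpolation=cv2.INTER_CUBIC))
"
```

```text
t 11.23 p [0.4316 0.1271 0.213 ] yaw 69.53 tilt [-0.0005  0.0037] F [ 0.8  0.5 -0.5] M [-0.06 -0.02  0.  ] w 0.0852 q1,7 [ 0.02 -0.85]
[ 0.01813107  0.18669508 -0.45823119  2.02283396  0.09655379  0.951995
 -0.8465376 ]
```

View pics/bart2.png

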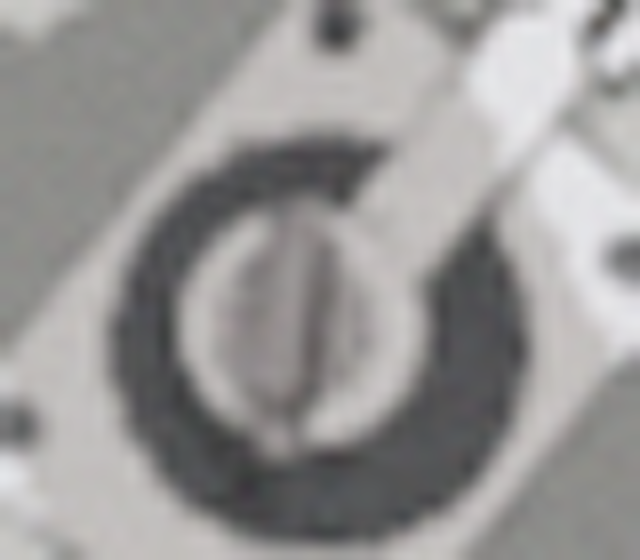

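View pics/bars2.png

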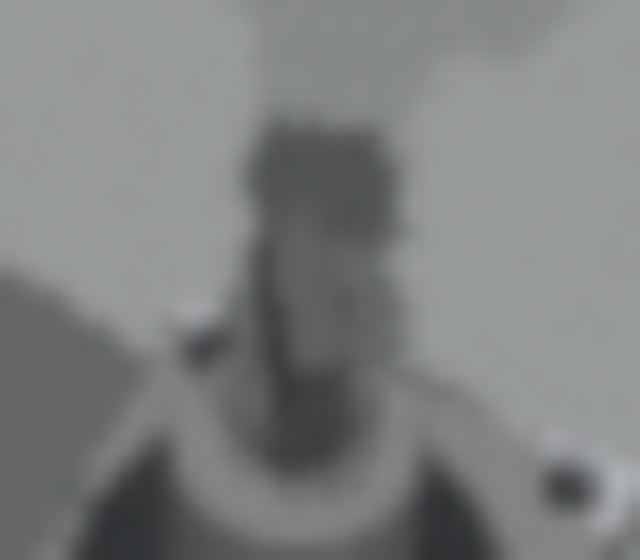

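```bash
python3 -c "
from h import *
f=imaging.grab_frame('scene')
a=np.radians(172.2);d=np.array([np.cos(a),np.sin(a),0]);n=np.array([-d[1],d[0],0])
A=np.array([.571,.1077,0])
for s in(0,.006,.0085,.012):
  print(s,[((proj(f,A+d*x+n*y+[0,0,z-s])-[341,175]+.5)*16).round() for x,y,z in((.018,0,.132),(-.018,.006,.132),(-.018,-.006,.132),(-.018,0,.102),(-.006,0,.0825))])
  # boss top front
print('boss',[((proj(f,A+[x,y,.07])-[341,175]+.5)*16).round() for x,y in((.024,0),(0,.024),(0,-.024))])
"
```

```text
0 [array([284., 156.]), array([280., 314.]), array([346., 308.]), array([306., 414.]), array([293., 427.])]
0.006 [array([283., 177.]), array([278., 335.]), array([345., 329.]), array([305., 434.]), array([291., 447.])]
0.0085 [array([282., 186.]), array([278., 344.]), array([344., 338.]), array([304., 442.]), array([291., 455.])]
0.012 [array([281., 198.]), array([277., 356.]), array([343., 350.]), array([304., 454.]), array([290., 466.])]
boss [array([322., 543.]), array([410., 417.]), array([161., 468.])]
```

```bash
python3 -c "
from h import *
f=imaging.grab_frame('scene')
a=np.radians(-102);d=np.array([np.cos(a),np.sin(a),0]);n=np.array([-d[1],d[0],0])
A=np.array([.571,.1077,0])
for nm,o,k in(('init bars.png',[346,180],22),):
  for s in(0,.006):
    print(s,[((proj(f,A+d*x+n*y+[0,0,z-s])-o+.5)*k).round() for x,y,z in((.018,.006,.132),(-.018,.006,.132),(.018,-.006,.132),(-.018,-.006,.132),(0,.006,.102))])
import numpy as np
g=f['pixels'].mean(2)
print(np.round(g[180:208,358:362].mean(1)))
h=cv2.imread('pics/scene0.png').mean(2)
print(np.round(h[180:208,358:362].mean(1)))
"
```

```text
0 [array([165., 251.]), array([442., 242.]), array([159., 179.]), array([434., 170.]), array([295., 388.])]
0.006 [array([164., 280.]), array([439., 271.]), array([158., 208.]), array([432., 199.]), array([293., 416.])]
[113. 110.  97.  77.  70.  69.  69.  70.  73.  76.  79.  79.  78.  77.
  75.  74.  72.  68.  58.  55.  55.  55.  55.  57.  72.  91. 103. 108.]
[126. 126. 125. 126. 126. 126. 125. 123. 119. 121. 114.  83.  60.  55.
  55.  55.  58.  71.  80.  76.  59.  46.  46.  58.  83. 104. 109. 108.]
```

```bash
python3 -c "
from h import *
f=imaging.grab_frame('scene');a=f['pixels'][120:220,300:420,::-1];cv2.imwrite('pics/g3.png',cv2.resize(a,None,fx=6,fy=6,interpolation=cv2.INTER_CUBIC))
print(f['mtx'],proj(f,[.4316,.1271,.213]))"
```

```text
[[489.16634347   0.         327.45372004]
 [  0.         489.16634347 201.40664595]
 [  0.           0.           1.        ]] [353.33021326 134.1872189 ]
```

View pics/g3.png

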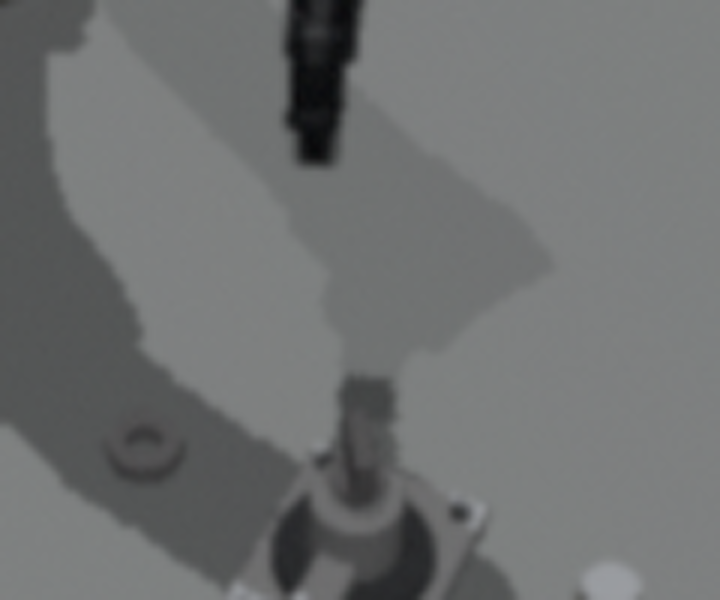

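The dark block behind the bar is the hand's shadow and spoils the height reading. I'll move the hand aside to get a clean view.

drive_tool --motion "-4 1 -3 0 0 0 -1; -8 3 -6 0 0 0 -1; -12 5 -8 0 0 0 -1; -16 6 -8 0 0 0 -1; -19 7 -8 0 0 0 -1; -22 8 -8 0 0 0 -1; -24 8 -8 0 0 0 -1; -24 8 -8 0 0 0 -1; -24 8 -8 0 0 0 -1"

```text
clock: 12.23
tool_pos: [0.4196, -0.1271, 0.2919]
ee_rot: [0.826, 0.564, 0.001, -0.002]
wrist_force: [0.9, 0.6, 0.8]
gripper_width: 0.0852
```

```bash
python3 -c "
from h import *
st()
fs=imaging.grab_frame('scene');ft=imaging.grab_frame('top')
for n,f,(x,y) in(('t3',ft,(267,178)),('s3',fs,(341,175))):
    a=f['pixels'][y:y+35,x:x+40,::-1];cv2.imwrite(f'pics/bar{n}.png',cv2.resize(cv2.convertScaleAbs(a,alpha=1.2),None,fx=16,fy=16,interpolation=cv2.INTER_CUBIC))
"
```

```text
t 12.23 p [ 0.4196 -0.1271  0.2919] yaw 68.6 tilt [-0.001   0.0038] F [0.9 0.6 0.8] M [-0.   -0.01 -0.02] w 0.0852 q1,7 [ 0.39 -0.2 ]
```

View pics/bart3.png

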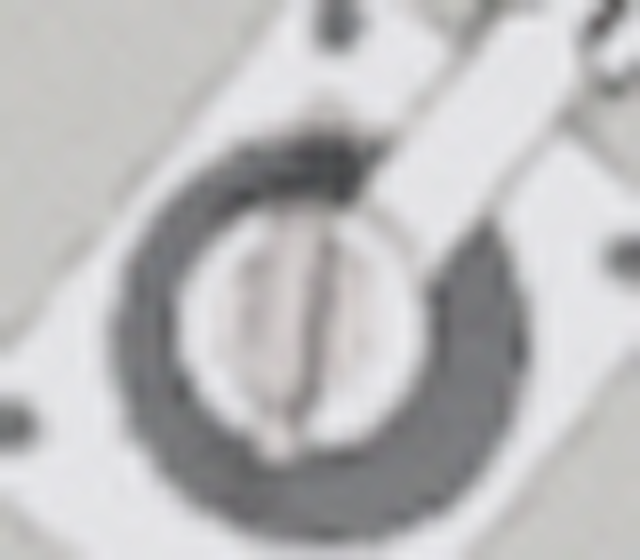

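View pics/bars3.png

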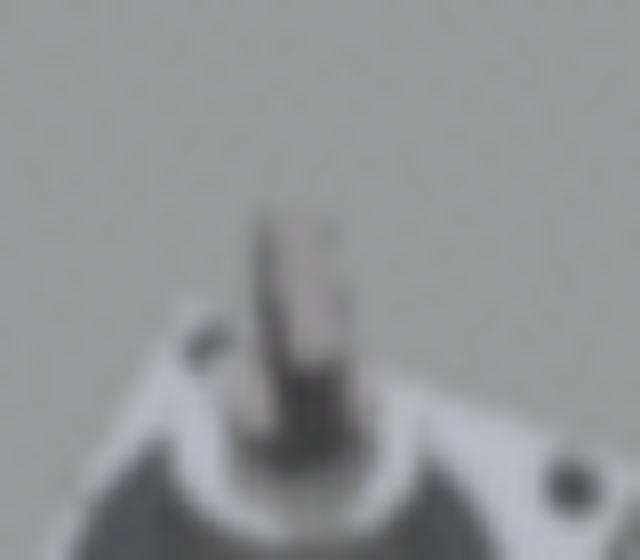

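```bash
python3 -c "
from h import *
f=imaging.grab_frame('scene')
g=sum(imaging.grab_frame('scene')['pixels'].mean(2) for _ in range(4))/4
h=cv2.imread('pics/scene0.png').mean(2)
for r in range(184,212): print(r,g[r,354:366].round().astype(int),h[r,354:366].round().astype(int))
a=np.radians(172.2);d=np.array([np.cos(a),np.sin(a),0]);n=np.array([-d[1],d[0],0])
A=np.array([.571,.1083,0])
for s in(.006,.0085,.012): print(s,[proj(f,A+d*x+n*y+[0,0,z-s]).round(2) for x,y,z in((.018,0,.132),(-.018,0,.132),(-.018,0,.102))],'flange front',proj(f,A+[.015,0,.102-s]).round(2),proj(f,A+[.015,0,.097-s]).round(2))
print('boss front',proj(f,A+[.024,0,.07]))
print('init flange',proj(f,A+[.015,0,.102]),proj(f,A+[.015,0,.097]))
"
```

```text
184 [127 127 127 127 127 127 127 127 127 127 127 127] [126 126 126 125 125 126 126 126 125 125 125 125]
185 [127 127 127 127 127 127 126 127 126 127 127 127] [126 126 126 126 126 126 125 126 125 126 126 126]
186 [127 126 126 127 127 127 127 127 127 126 127 127] [125 126 126 125 125 125 125 125 125 125 126 125]
187 [127 127 126 125 125 126 126 126 127 126 127 127] [122 124 124 123 123 124 124 123 124 123 123 123]
188 [127 127 123 117 121 123 123 123 126 127 127 127] [117 119 122 120 119 120 119 120 119 119 119 119]
189 [127 126 120 106 116 122 121 116 123 126 127 127] [116 122 123 122 122 121 121 121 120 120 119 117]
190 [126 126 118  98 112 122 122 119 124 127 127 127] [110 117 117 116 115 114 114 113 112 111 110 108]
191 [127 126 117  96 109 121 123 121 125 126 127 126] [90 87 87 87 85 82 84 82 82 81 81 83]
192 [127 126 117  95 108 121 122 119 122 125 127 127] [78 63 62 61 62 61 60 59 60 59 60 68]
193 [128 125 117  91 101 119 122 118 114 123 127 127] [72 56 56 56 55 54 56 55 55 55 56 67]
194 [126 122 117  86  90 117 122 118 113 122 126 127] [60 55 56 56 56 55 54 54 54 54 56 71]
195 
[... 1456 characters left out ...]
 81 76 72 68] [68 71 76 81 82 82 83 81 81 74 71 67]
210 [70 72 74 75 75 75 76 75 75 73 71 67] [70 70 73 75 73 74 75 74 73 72 70 66]
211 [75 73 74 74 75 75 76 75 74 72 70 66] [74 72 73 74 74 74 75 75 73 70 69 65]
0.006 [array([358.37, 185.52]), array([360.18, 195.22]), array([359.76, 201.59])] flange front [360.3  200.67] [360.23 201.71]
0.0085 [array([358.33, 186.06]), array([360.14, 195.76]), array([359.73, 202.11])] flange front [360.26 201.19] [360.19 202.23]
0.012 [array([358.29, 186.82]), array([360.09, 196.51]), array([359.68, 202.84])] flange front [360.22 201.92] [360.15 202.96]
boss front [360.79543042 208.39831628]
init flange [360.3815112  199.41501512] [360.31192875 200.46341342]
```

The clean view puts the bar's front top edge at row 197.35, where 8.5 mm of sink predicts row 195.8. So the bolt looks deeper than 150° of thread should give. I'll check this by touching the bar's top with the shut fingertips. The next grasp is at yaw 172.

```bash
python3 -c "
from h import *
st();goal(.571,.108,.17,172.2)"
```

```text
t 12.58 p [ 0.4202 -0.1249  0.2919] yaw 69.03 tilt [-0.0011  0.0039] F [ 0.1  0.6 -0. ] M [-0.03  0.01  0.  ] w 0.0851 q1,7 [ 0.39 -0.2 ]
t cm [27.11  5.77 12.26] w deg [ 7.0000e-02 -2.6000e-01 -1.0317e+02]
```

drive_tool --motion "4 1 0 0 0 -7 1; 8 2 0 0 0 -14 1; 12 3 0 0 0 -21 1; 16 4 0 0 0 -28 1; 20 5 0 0 0 -35 1; 23 5.8 2 0 0 -42 1; 25 5.8 4 0 0 -49 1; 27 5.8 6 0 0 -56 1; 27.1 5.8 8 0 0 -63 1; 27.1 5.8 10 0 0 -70 1; 27.1 5.8 11 0 0 -77 1; 27.1 5.8 12 0 0 -84 1; 27.1 5.8 12.2 0 -0.2 -91 1; 27.1 5.8 12.2 0 -0.2 -97 1; 27.1 5.8 12.2 0 -0.2 -103 1; 27.1 5.8 12.2 0 -0.2 -103 1; 27.1 5.8 12.2 0 -0.2 -103 1" --force 40

```text
clock: 14.0
tool_pos: [0.5712, 0.1082, 0.1704]
ee_rot: [0.071, 0.997, 0.001, -0.0]
wrist_force: [-0.1, 0.3, -0.2]
gripper_width: -0.0
```

```bash
python3 -c "
from h import *
st();goal(.571,.108,.146,172.2)"
```

```text
t 14.0 p [0.5712 0.1082 0.1704] yaw 171.86 tilt [0.0001 0.0017] F [-0.1  0.3 -0.2] M [ 0.01  0.03 -0.03] w -0.0 q1,7 [0.2  0.86]
t cm [ 0.02 -0.03  2.44] w deg [ 0.1  -0.01 -0.34]
```

drive_tool --motion "0 0 1 0 0 0 1; 0 0 2 0 0 0 1; 0 0 2.5 0 0 0 1; 0 0 2.7 0 0 0 1; 0 0 2.8 0 0 0 1; 0 0 2.8 0 0 0 1"

```text
clock: 14.5
tool_pos: [0.5711, 0.1084, 0.1421]
ee_rot: [0.071, 0.997, 0.001, -0.0]
wrist_force: [0.2, 0.2, 0.4]
gripper_width: 0.0001
```

drive_tool --motion "0 0 0.1 0 0 0 1; 0 0 0.2 0 0 0 1; 0 0 0.2 0 0 0 1"

```text
clock: 14.75
tool_pos: [0.5711, 0.1083, 0.1401]
ee_rot: [0.071, 0.997, 0.001, -0.0]
wrist_force: [0.2, 0.4, -0.7]
gripper_width: -0.0001
```

drive_tool --motion "0 0 0.1 0 0 0 1; 0 0 0.15 0 0 0 1; 0 0 0.15 0 0 0 1"

```text
clock: 15.0
tool_pos: [0.5711, 0.1083, 0.1386]
ee_rot: [0.071, 0.997, 0.001, -0.0]
wrist_force: [0.9, -0.6, -0.6]
gripper_width: 0.0001
```

drive_tool --motion "0 0 0.1 0 0 0 1; 0 0 0.15 0 0 0 1; 0 0 0.15 0 0 0 1"

```text
clock: 15.25
tool_pos: [0.5711, 0.1082, 0.137]
ee_rot: [0.071, 0.997, 0.001, -0.0]
wrist_force: [-0.1, 0.8, 0.3]
gripper_width: 0.0002
```

drive_tool --motion "0 0 0.1 0 0 0 1; 0 0 0.15 0 0 0 1; 0 0 0.15 0 0 0 1"

```text
clock: 15.5
tool_pos: [0.571, 0.1082, 0.1354]
ee_rot: [0.071, 0.997, 0.001, -0.0]
wrist_force: [0.1, -0.7, -0.3]
gripper_width: -0.0004
```

drive_tool --motion "0 0 0.1 0 0 0 1; 0 0 0.15 0 0 0 1; 0 0 0.15 0 0 0 1"

```text
clock: 15.75
tool_pos: [0.5711, 0.1082, 0.1348]
ee_rot: [0.071, 0.997, 0.001, -0.0]
wrist_force: [-2.7, -1.3, 8.6]
gripper_width: -0.0
```

Contact came at TCP z of about 0.1352, so the bar's top is at about 0.116 and sink is about 15.7 mm. The image agrees with about 15.5 mm. That is well past the expected 8.5 mm, so I'll grip again and test gently whether the thread really holds the bolt.

drive_tool --motion "0 0 -1 0 0 0 0; 0 0 -2 0 0 0 -1; 0 0 -2 0 0 0 -0.3; 0 0 -1 0 0 0 -0.3; 0 0 0 0 0 0 -0.3; 0 0 1 0 0 0 -0.3; 0 0 2 0 0 0 -0.3; 0 0 2.6 0 0 0 -0.1; 0 0 2.6 0 0 0 0.4; 0 0 2.6 0 0 0 0.4; 0 0 2.6 0 0 0 0.4; 0 0 2.6 0 0 0 1; 0 0 2.6 0 0 0 1; 0 0 2.6 0 0 0 1; 0 0 2.6 0 0 0 1; 0 0 2.6 0 0 0 1; 0 0 2.6 0 0 0 1" --force 40

```text
clock: 17.17
tool_pos: [0.5715, 0.1086, 0.1092]
ee_rot: [0.071, 0.997, 0.001, 0.0]
wrist_force: [0.5, 1.2, 2.7]
gripper_width: 0.0111
```

```bash
python3 -c "
from h import *
st()"
```

```text
t 17.17 p [0.5715 0.1086 0.1092] yaw 171.84 tilt [0.001  0.0015] F [0.5 1.2 2.7] M [ 0.17 -0.09  0.07] w 0.0111 q1,7 [0.17 0.81]
```

drive_tool --motion "0 0 -0.1 0 0 0 1; 0 0 -0.15 0 0 0 1; 0 0 -0.15 0 0 0 1; 0 0 -0.15 0 0 0 1"

```text
clock: 17.5
tool_pos: [0.5714, 0.1086, 0.1102]
ee_rot: [0.071, 0.997, 0.001, 0.0]
wrist_force: [2.0, 1.2, -5.8]
gripper_width: 0.0114
```

```bash
python3 -c "
from h import *
st()"
```

```text
t 17.5 p [0.5714 0.1086 0.1102] yaw 171.84 tilt [0.0006 0.0017] F [ 2.   1.2 -5.8] M [ 0.31 -0.63  0.05] w 0.0114 q1,7 [0.17 0.81]
```

drive_tool --motion "0 0 -0.1 0 0 0 1; 0 0 -0.2 0 0 0 1; 0 0 -0.2 0 0 0 1; 0 0 -0.2 0 0 0 1"

```text
clock: 17.83
tool_pos: [0.5714, 0.1086, 0.1122]
ee_rot: [0.071, 0.997, 0.001, 0.0]
wrist_force: [3.6, 1.6, -7.2]
gripper_width: 0.0113
```

```bash
python3 -c "
from h import *
st()"
```

```text
t 17.83 p [0.5714 0.1086 0.1122] yaw 171.84 tilt [0.0006 0.0018] F [ 3.6  1.6 -7.2] M [ 0.35 -0.76  0.03] w 0.0113 q1,7 [0.17 0.82]
```

```bash
python3 -c "
from h import *
g=sum(imaging.grab_frame('scene')['pixels'].mean(2) for _ in range(3))/3
for r in range(190,210): print(r,g[r,354:366].round().astype(int))
a=imaging.grab_frame('scene')['pixels'][175:210,341:381,::-1];cv2.imwrite('pics/g4.png',cv2.resize(cv2.convertScaleAbs(a,alpha=1.2),None,fx=16,fy=16,interpolation=cv2.INTER_CUBIC))
"
```

```text
190 [15 13 16 34 69 98 99 76 40 18 19 15]
191 [18 15 18 32 54 76 79 67 40 34 33 24]
192 [23 19 32 42 49 65 70 63 43 48 51 33]
193 [26 25 44 54 52 65 69 63 45 51 54 36]
194 [32 27 47 55 52 64 70 65 49 51 52 35]
195 [34 28 48 55 51 63 69 66 55 53 48 36]
196 [31 30 49 56 50 61 68 68 63 59 52 49]
197 [53 41 51 56 46 55 61 60 59 62 69 83]
198 [ 92  64  59  58  46  52  57  56  55  69  95 120]
199 [123  86  66  61  49  53  58  57  58  75 109 138]
200 [137  95  68  64  55  55  58  57  61  83 118 144]
201 [140 100  72  68  58  57  56  59  64  88 121 142]
202 [136 103  77  63  56  56  57  62  74  91 112 128]
203 [123 103  89  74  60  58  61  73  87  94 100 105]
204 [125 110 102  94  82  76  78  88  94  96  95  95]
205 [123 115 112 109 101  97  99 101 101 100  97  92]
206 [114 113 115 113 113 112 112 112 111 109 101  88]
207 [ 94 103 110 113 115 115 114 114 112 106  97  80]
208 [ 78  86  95 103 107 108 107 106 100  90  82  74]
209 [73 77 81 85 87 87 87 87 84 78 75 71]
```

View pics/g4.png

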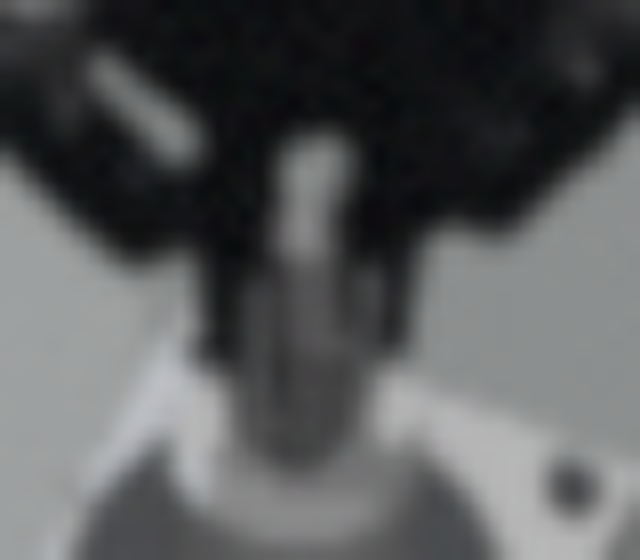

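drive_tool --motion "0 0 -0.1 0 0 0 1; 0 0 -0.2 0 0 0 1; 0 0 -0.2 0 0 0 1; 0 0 -0.2 0 0 0 1"

```text
clock: 18.37
tool_pos: [0.5714, 0.1086, 0.1132]
ee_rot: [0.071, 0.997, 0.001, 0.0]
wrist_force: [6.3, 3.4, -18.0]
gripper_width: 0.0111
```

```bash
python3 -c "
from h import *
st()"
```

```text
t 18.37 p [0.5714 0.1086 0.1132] yaw 171.85 tilt [0.0002 0.0023] F [  6.3   3.4 -18. ] M [ 0.67 -1.56 -0.01] w 0.0111 q1,7 [0.17 0.82]
```

There's a floor at z≈0.109 and a ceiling at z≈0.113, so the bolt is captured with about 4 mm of axial play. To learn the real pitch, I'll turn 60° further at mid-play, which is needed anyway, and test the floor and ceiling again.

drive_tool --motion "0 0 0.1 0 0 0 1; 0 0 0.2 0 0 0 1; 0 0 0.2 0 0 4 1; 0 0 0.21 0 0 10 1; 0 0 0.22 0 0 16 1; 0 0 0.23 0 0 22 1; 0 0 0.24 0 0 28 1; 0 0 0.25 0 0 34 1; 0 0 0.26 0 0 40 1; 0 0 0.27 0 0 46 1; 0 0 0.28 0 0 52 1; 0 0 0.29 0 0 57 1; 0 0 0.3 0 0 60 1; 0 0 0.3 0 0 60 1; 0 0 0.3 0 0 60 1" --force 80

```text
clock: 19.62
tool_pos: [0.5713, 0.1084, 0.1103]
ee_rot: [0.56, 0.829, 0.001, -0.0]
wrist_force: [3.8, 0.5, -5.6]
gripper_width: 0.0106
```

```bash
python3 -c "
from h import *
st()"
```

```text
t 19.62 p [0.5713 0.1084 0.1103] yaw 111.95 tilt [0.0001 0.0019] F [ 3.8  0.5 -5.6] M [ 0.04 -0.74 -0.02] w 0.0106 q1,7 [-0.01 -0.08]
```

drive_tool --motion "0 0 -0.1 0 0 0 1; 0 0 -0.2 0 0 0 1; 0 0 -0.3 0 0 0 1; 0 0 -0.3 0 0 0 1; 0 0 -0.3 0 0 0 1"

```text
clock: 20.03
tool_pos: [0.5712, 0.1084, 0.1123]
ee_rot: [0.559, 0.829, 0.001, -0.001]
wrist_force: [7.4, 2.1, -16.8]
gripper_width: 0.0106
```

```bash
python3 -c "
from h import *
st()"
```

```text
t 20.03 p [0.5712 0.1084 0.1123] yaw 112.01 tilt [-0.0004  0.0023] F [  7.4   2.1 -16.8] M [ 0.35 -1.58 -0.  ] w 0.0106 q1,7 [-0.01 -0.08]
```

drive_tool --motion "0 0 0.1 0 0 0 1; 0 0 0.2 0 0 0 1; 0 0 0.3 0 0 0 1; 0 0 0.4 0 0 0 1; 0 0 0.4 0 0 0 1; 0 0 0.4 0 0 0 1"

```text
clock: 20.53
tool_pos: [0.5713, 0.1084, 0.1085]
ee_rot: [0.559, 0.829, 0.001, -0.001]
wrist_force: [4.1, 1.2, -5.9]
gripper_width: 0.0107
```

```bash
python3 -c "
from h import *
st()"
```

```text
t 20.53 p [0.5713 0.1084 0.1085] yaw 112.02 tilt [-0.0002  0.0023] F [ 4.1  1.2 -5.9] M [ 0.1  -0.8   0.05] w 0.0107 q1,7 [-0.01 -0.08]
```

drive_tool --motion "0 0 0.1 0 0 0 1; 0 0 0.2 0 0 0 1; 0 0 0.2 0 0 0 1; 0 0 0.2 0 0 0 1"

```text
clock: 20.87
tool_pos: [0.5713, 0.1084, 0.1064]
ee_rot: [0.559, 0.829, 0.001, -0.001]
wrist_force: [3.4, 1.2, -6.4]
gripper_width: 0.0108
```

```bash
python3 -c "
from h import *
st()"
```

```text
t 20.87 p [0.5713 0.1084 0.1064] yaw 112.02 tilt [-0.0002  0.0023] F [ 3.4  1.2 -6.4] M [ 0.11 -0.8  -0.03] w 0.0108 q1,7 [-0.01 -0.08]
```

The ceiling fell about 0.9 mm over 60°, which is the 6 mm pitch, so the thread is engaged. I'll lift back near the thread line and go on to just under the full turn.

drive_tool --motion "0 0 -0.2 0 0 0 1; 0 0 -0.4 0 0 3 1; 0 0 -0.48 0 0 8 1; 0 0 -0.47 0 0 14 1; 0 0 -0.46 0 0 20 1; 0 0 -0.45 0 0 26 1; 0 0 -0.44 0 0 32 1; 0 0 -0.43 0 0 38 1; 0 0 -0.42 0 0 44 1; 0 0 -0.41 0 0 50 1; 0 0 -0.4 0 0 56 1; 0 0 -0.39 0 0 62 1; 0 0 -0.38 0 0 68 1; 0 0 -0.37 0 0 74 1; 0 0 -0.36 0 0 80 1; 0 0 -0.35 0 0 86 1; 0 0 -0.34 0 0 92 1; 0 0 -0.33 0 0 97 1; 0 0 -0.32 0 0 100 1; 0 0 -0.32 0 0 100 1"

```text
clock: 22.53
tool_pos: [0.571, 0.1086, 0.1096]
ee_rot: [0.995, 0.104, -0.0, -0.001]
wrist_force: [3.0, 0.1, -7.6]
gripper_width: 0.0107
```

```bash
python3 -c "
from h import *
st()"
```

```text
t 22.53 p [0.571  0.1086 0.1096] yaw 11.9 tilt [-0.0007  0.0023] F [ 3.   0.1 -7.6] M [-0.08 -0.69 -0.01] w 0.0107 q1,7 [-0.33 -1.58]
```

drive_tool --motion "0 0 0.01 0 0 3 1; 0 0 0.02 0 0 8 1; 0 0 0.03 0 0 14 1; 0 0 0.04 0 0 20 1; 0 0 0.05 0 0 26 1; 0 0 0.06 0 0 32 1; 0 0 0.07 0 0 38 1; 0 0 0.08 0 0 43 1; 0 0 0.08 0 0 46 1; 0 0 0.08 0 0 46 1; 0 0 0.08 0 0 46 1"

```text
clock: 23.45
tool_pos: [0.5711, 0.1087, 0.1088]
ee_rot: [0.957, -0.292, -0.001, -0.001]
wrist_force: [4.6, -0.4, -8.1]
gripper_width: 0.0102
```

```bash
python3 -c "
from h import *
st();print(observe()['q'])"
```

```text
t 23.45 p [0.5711 0.1087 0.1088] yaw -33.92 tilt [-0.0006  0.0024] F [ 4.6 -0.4 -8.1] M [-0.05 -0.86 -0.06] w 0.0102 q1,7 [-0.48 -2.26]
[-0.48215624  0.50419343  0.28412102  1.85701407 -0.19210034  0.80685375
 -2.26081101]
```

drive_tool --motion "0 0 -0.1 0 0 0 1; 0 0 -0.2 0 0 0 1; 0 0 -0.2 0 0 0 1; 0 0 -0.2 0 0 0 1"

```text
clock: 23.78
tool_pos: [0.571, 0.1087, 0.1098]
ee_rot: [0.957, -0.291, -0.001, -0.001]
wrist_force: [7.1, 0.8, -18.5]
gripper_width: 0.0103
```

```bash
python3 -c "
from h import *
st()
for i in range(1):
  f=imaging.grab_frame('scene');a=f['pixels'][175:215,335:385,::-1];cv2.imwrite('pics/g5.png',cv2.resize(cv2.convertScaleAbs(a,alpha=1.3),None,fx=14,fy=14,interpolation=cv2.INTER_CUBIC))"
```

```text
t 23.78 p [0.571  0.1087 0.1098] yaw -33.78 tilt [-0.0009  0.0021] F [  7.1   0.8 -18.5] M [ 0.12 -1.74 -0.03] w 0.0103 q1,7 [-0.48 -2.26]
```

View pics/g5.png

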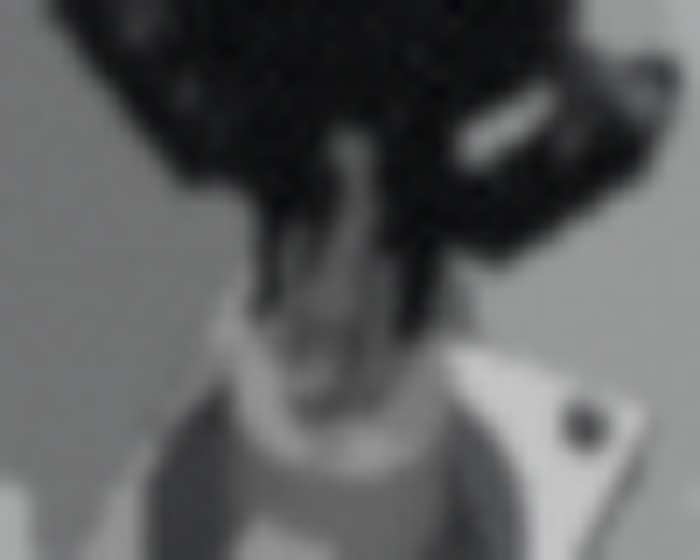

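```bash
python3 -c "
from h import *
f=imaging.grab_frame('scene');g=f['pixels'].mean(2)
h=cv2.imread('pics/scene0.png').mean(2)
print('init');
for r in range(190,200): print(r,h[r,348:357].round().astype(int))
print('now')
for r in range(194,209): print(r,g[r,352:366].round().astype(int))
A=np.array([.571,.1083,0])
def P(yaw,x,y,z):
  a=np.radians(yaw);d=np.array([np.cos(a),np.sin(a),0]);n=np.array([-d[1],d[0],0]);return proj(f,A+d*x+n*y+[0,0,z]).round(2)
for z in (.102,.107,.112,.117): print('init nose near side',z,P(-102,.026,.004,z))
for z in (.085,.09,.095,.1,.105): print('now nose front',z,P(-33.9,.028,0,z), 'bar top front',z+.02,P(-33.9,.018,0,z+.02))
"
```

```text
init
190 [125 125 125 126 126 121 110 117 117]
191 [126 125 125 125 124 116  90  87  87]
192 [126 123 120 123 123 112  78  63  62]
193 [126 120 110 117 116 105  72  56  56]
194 [125 116  91  86  84  76  60  55  56]
195 [126 116  89  71  66  59  56  55  55]
196 [125 120 107 100  84  69  67  61  59]
197 [126 126 132 136 117  96  99  82  69]
198 [126 132 146 150 142 129 133 114  86]
199 [129 139 150 151 150 147 147 133 101]
now
194 [88 57 37 52 50 52 65 66 57 51 50 34 18 16]
195 [90 57 35 53 56 64 68 66 59 53 52 35 16 22]
196 [85 51 43 55 60 66 68 67 60 53 52 32 18 25]
197 [87 62 60 61 58 62 65 63 54 53 51 33 19 35]
198 [99 81 75 66 58 58 60 56 49 55 53 36 30 51]
199 [106  95  81  67  57  59  59  54  47  58  55  46  50  74]
200 [107 105  89  73  64  69  67  57  51  61  61  63  71  88]
201 [108 111 103  84  80  80  74  60  57  64  66  72  82  92]
202 [106 112 108  93  85  81  70  60  61  64  69  79  89  93]
203 [103 111 108  89  75  70  60  58  62  62  74  87  93  94]
204 [ 98 111 109  95  74  64  63  68  72  76  86  93  94  92]
205 [ 86 104 110 105  89  79  81  89  93  96  97  96  94  90]
206 [ 75  94 106 109 105  94  93  98 107 110 108 102  97  87]
207 [ 66  78  92 101 102  96  96 102 110 111 109 103  95  78]
208 [ 64  70  77  83  88  89  94 101 106 104 100  89  81  72]
init nose near side 0.102 [350.13 196.85]
init nose near side 0.107 [350.17 195.79]
init nose near side 0.112 [350.21 194.73]
init nose near side 0.117 [350.25 193.66]
now nose front 0.085 [355.78 206.2 ] bar top front 0.10500000000000001 [357.08 199.45]
now nose front 0.09 [355.84 205.17] bar top front 0.11 [357.14 198.4 ]
now nose front 0.095 [355.89 204.14] bar top front 0.115 [357.2  197.33]
now nose front 0.1 [355.95 203.09] bar top front 0.12000000000000001 [357.26 196.26]
now nose front 0.105 [356.01 202.05] bar top front 0.125 [357.33 195.19]
```

The ceiling has fallen 3.4 mm over 206°, or 5.95 mm a turn, so the thread is being followed. The bar is now at about 354°. I'll turn the last 4°, ease the upward pull slightly and hold.

drive_tool --motion "0 0 -0.03 0 0 1 1; 0 0 -0.03 0 0 2.5 1; 0 0 -0.03 0 0 4 1; 0 0 -0.03 0 0 4.5 1; 0 0 -0.03 0 0 4.5 1; 0 0 -0.03 0 0 4.5 1; 0 0 -0.03 0 0 4.5 1; 0 0 -0.03 0 0 4.5 1; 0 0 -0.03 0 0 4.5 1" --force 80

```text
clock: 24.63
tool_pos: [0.571, 0.1087, 0.1095]
ee_rot: [0.945, -0.327, -0.001, -0.001]
wrist_force: [6.9, 0.9, -13.1]
gripper_width: 0.0106
```

```bash
python3 -c "
from h import *
st();print(observe()['joint_velocities'].round(3))
f=imaging.grab_frame('top');a=f['pixels'][100:260,150:350,::-1];cv2.imwrite('pics/f1.png',cv2.resize(a,None,fx=3.5,fy=3.5));st()"
```

```text
t 24.63 p [0.571  0.1087 0.1095] yaw -38.14 tilt [-0.0011  0.0021] F [  6.9   0.9 -13.1] M [ 0.06 -1.41 -0.07] w 0.0106 q1,7 [-0.5  -2.32]
[-0.    -0.001 -0.    -0.    -0.    -0.001 -0.001]
t 24.68 p [0.5711 0.1087 0.1096] yaw -38.13 tilt [-0.001   0.0021] F [  6.9   0.4 -14.1] M [ 0.05 -1.32 -0.03] w 0.0105 q1,7 [-0.5  -2.32]
```

View pics/f1.png

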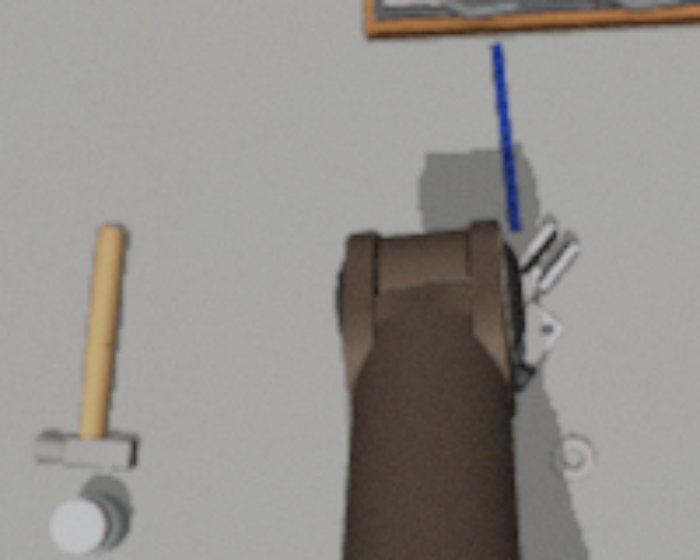

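The final top view shows the hammer, jar, collar and strip where they were, with the collar at about (314,230); the arm hides the clamp and the butt cap. The arm is still and the bar is held at 80 N. Handing in.

```bash
python3 -c "
from station import hand_in
print(hand_in())"
```

```text
the job is handed in; nothing more can be done
None
```

I turned the bolt backward about 64°, felt it drop, and then screwed it forward about one full turn. The job is handed in with the bar still held, but the bolt's depth did not check out.

- **Backward turn and drop:** The bolt started at about 62°. Near 0 to -2° the resistance to a light downward press vanished and the bolt pulled down with about 7 N. I then let go briefly so it could settle and gripped it again.
- **Forward turn:** I took two grasps, 150° and then 210°. The last reading puts turn at about 358°, from the tool's yaw of -38.1° against the clamp's -39.7°. I stopped just short so as not to overshoot.
- **Thread engagement:** The upper limit of the bolt's play fell 3.4 mm over 206°, which is 5.95 mm a turn. That matches the 6 mm pitch, so the thread is engaged.
- **Final state:** The grip is 80 N on the bar with the fingers about 10.6 mm apart, and the joint speeds are about zero. The clock read 24.7 s. The steady pull on the wrist is about 14 N.
- **Other things:** In the last top view the hammer, jar, collar and blue strip had not visibly moved. I could not see the butt cap because the arm hid it, and I did not check the screwdriver.

**What disagreed:** The bolt has several millimetres of up-and-down play, and it looks deeper than expected. At 150° I measured about 15.7 mm of sink by fingertip touch and camera after letting go, where about 8.5 mm was expected. At the end I estimate 14 to 15 mm (±2 mm), against the nominal 12 mm. I did not find the cause, and ended with the bolt held near the top of its play.

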